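Lock a batten in the cam-clamp jig

ROBOT

A 6-joint arm with a two-finger parallel gripper is mounted at the origin on the work surface. World frame = base frame: x ahead of the robot, y to its left, z up, the work surface at z = 0. Lengths are in mm, angles in rad, forces in N, time in s.
With the tool pointing down it reaches from about 275 to 825 mm from the base axis. Payload 5.2 kg.
Tool frame: the origin (TCP) lies midway between the tips of the shut fingers; the grasp point (between the pads) lies 19 mm behind it; z points along the fingers, y is the line along which they close (so a half turn about z gives the same grasp; the last joint's range is limited). The gripper opens to 93 mm and grips with 3 to 60 N. Pads are 15 mm wide; open, the fingers measure 128 mm over their backs; the gripper's body (75 mm by 188 mm) begins 65 mm behind the grasp point.
Start: joints at [1.043, 0.259, 1.535, -0, 1.348, -0.203], TCP at [175.494, 521.255, 191.353] pointing down, gripper open.
Joint ranges: [-3.14, 3.14], [-0.91, 2.08], [0.19, 2.58], [-1.22, 4.36], [0.22, 2.71], [-3.12, 3.12]. Speed limits (rad/s): [2.57, 2.57, 3.14, 3.14, 3.14, 3.14].

INTERFACE

Orientations are given as a unit quaternion [w, x, y, z].
In Python, from rig import r, open_gripper, grasp, eyes gives the robot as it stands. Calls block until the motion is done:
- r.goto(position, orientation): joint-space move of the TCP to a pose.
- r.move_l(position, rot=None, rate=150, guard=None): straight line of the TCP; rot=None keeps the orientation; rate is the mean speed in mm/s. With guard (N) it stops when the force on the tool has changed by that much, and returns True; else False.
- r.move_joints(angles): joint-space move.
- open_gripper() and grasp(grip_force=None): open the fingers fully, or close them until they stop; grip_force is the grip in N (None keeps the last).
- r.sleep(seconds).
- r.ik(position, orientation): joint angles nearest the present ones, or None.
- eyes.grab_frame(name): name is "scene" or "side" or "wrist"; returns the picture (420x560x3 uint8, blue, green, red); there is no depth.
- eyes.get_calibration(name): a dict with "fovy" (degrees; the focal length in pixels is half the picture's height over the tangent of half this angle, whatever the lens; pixels are square), "cx", "cy" (the principal point, pixels), "rvec" (rotation vector, rad) and "tvec" (3), from world to camera coordinates, as OpenCV has them. Camera axes: x right, y down, z forward; pixel columns grow to the right and rows downward; lengths in mm; the calibration is good to about 2 mm. A picture is of the moment at which its call begins: read the wrist's pose just before it. get_calibration takes no time and is no camera call; for the wrist camera it gives the pose at the moment of the call.
A pose or a line that the arm cannot do raises r.MotionError and nothing moves.
- r.finish_job(): hands the job in; it is judged then, once.
Readings, each from a call of its own:
- r.get_time(): time.
- r.get_joint_positions(): joint angles.
- r.get_qd(): joint speeds.
- r.get_effort(): joint torques, N m.
- r.get_eef_pos(): TCP position.
- r.get_ee_rot(): TCP orientation.
- r.get_ft_force(): force on the tool from outside, world axes, zero at the start.
- r.get_torque(): the same for the moment, N m.
- r.get_width(): opening from 0.0 (shut) to 1.0 (fully open).
- r.get_gripper_force(): force on a finger pad.
Only numpy, scipy, OpenCV 4.12 (cv2) and the standard library are available. Lean on these libraries where they do the work, as an engineer would, in place of code of your own. Each camera call takes 0.05 s, during which the arm holds its last target. There are 200 camera calls.

TASK

Slide the loose wooden batten along its channel in the grey-topped jig until its end is fully home against the end stop. Then turn the black bar knob clockwise (seen from above), so that its cam clamps the batten, until the sprung steel pawl drops fully into the notch of the cam; the notch is hidden under the knob, so go by feel and stop there, never forcing the knob hard against the pawl. Let go, leave it all locked, and do not disturb the other things on the bench.

Things in the scene. Friction and masses are not known exactly. Their poses are not given: they have to be found in the camera images.
- jig: Fixed grey-faced jig plate, 300 mm along its x, 250 along its y (y -150 to +100), 18 thick. Origin on the bench under it, z up; jig positions below are mm from it. The batten's channel runs along the jig's x at y = 0, between the fence pad (+y) and two low guides (-y: face at y -22, x -97 to -12 and 90 to 130, tops 30 above the bench). The knob's axis is at x 30, y -49.
- end_stop (a point): Point on the end stop's face, at the jig's x = 130, y = 0, 32 mm above the bench. The stop is a fixed wooden block across the far (+x) end of the channel, its top 52 mm above the bench.
- fence_pad (a point): Centre of the face of the rubber pad on the fence, at the jig's x 40, y 22, 25 mm above the bench. The pad is 100 mm long (along jig x), sprung, gives up to 6 mm at 2 N per mm. The wooden fence behind it: x -40 to 130, y 30 to 54, top 32 mm above the bench.
- batten: Loose light wooden batten, 150 mm (its x) by 40 (y) by 28 high, about 0.12 kg, lying along the channel, 20 to 50 mm short of the end stop. Origin: centre of its underside, 18 mm above the bench (home: jig x = 55). Its top is 46 above the bench, 14 above the fence, 16 above the guides, so it can be pushed on its rear (-x) end or pinched over its width.
- cam_knob: Black bar knob with the steel eccentric and cam plate under it. Turns about its upright z; origin on the axis, 18 mm above the bench. The bar lies along its own x, at the start within -0.2 to 0 rad of the jig's x, the eccentric then clear of the batten. Turn it clockwise from above: the notch comes after 0.5 to 1.6 rad, differing from start to start. Turning takes 0.05 to 0.25 N m.
- knob_grip (a point): Centre of the knob's bar, on its axis, 78 mm above the bench. The bar is 80 mm long, 16 wide, from 61 to 95 mm above the bench, on a round skirt of 39 mm radius that hides the cam.
- cam_plate (a point): Centre of the cam plate (36 mm rim radius), on the knob's axis, 53 mm above the bench. Its one notch: a slope that the pawl slides down over 0.2 rad of turning, driving the knob onward (the moment dips by 0.2 to 0.3 N m), then, fully in, 0.2 rad of play, then a square far wall: the knob stops hard, the moment climbs fast. Over 25 N between pawl and cam (0.6 to 0.8 N m) is forcing it.
- pawl: Sprung steel pawl (follower): a level 8 mm pin in an aluminium block on the -y side of the knob, at an angle about the knob's axis that differs from start to start. Origin: centre of its round nose, 53 mm above the bench; its own +y points at the knob's axis. In plan that centre is 39 mm from the axis while it rides on the rim, 35 mm when fully in the notch. Spring force 6 to 7 N.
- pawl_tail (a point): Outer end of the pawl's round dark tail, 22 mm across, 8 thick, 68 mm from the nose centre, 53 above the bench. The gap between tail and block is 7 mm while the pawl rides, 3 mm when it is in the notch.
- tin: Bystander: round metal tin, 84 mm across, 105 high. Origin: centre of its underside.
- offcut: Bystander: flat piece of wood, 90 x 60 x 20 mm. Origin: centre of its underside.
- hammer: Bystander: hammer, 260 mm long, lying on the bench. Origin: middle of its length, on the bench.
Mind the look-alikes: they are no part of the job. What is shaped like the batten but blue or orange is not meant.

How it is judged (in metres and radians):
On the way, in this order (a step that is already met when the one before it is completed fails the run):
1. the batten is home against the end stop, the pawl not yet in the notch (x of batten in the frame of jig above 0.0525 m and z of batten in the frame of jig below 0.021 m and angle between the x axis of batten and the x axis of jig, either way round below 0.06 rad and horizontal distance between pawl and cam_knob above 0.0385 m), for 0.2 s.
2. the knob has been turned until the pawl is fully in the notch, the batten still home and clamped (x of batten in the frame of jig above 0.0525 m and z of batten in the frame of jig below 0.021 m and angle between the x axis of batten and the x axis of jig, either way round below 0.06 rad and horizontal distance between pawl and cam_knob below 0.0367 m and contact force between batten and cam_knob above 2 N), for 0.2 s.
At the end, for the whole second after the job is handed in: The batten lies flat in the channel with its end within 2.5 mm of the end stop, straight to 0.06 rad and squeezed by the cam with at least 2 N; the pawl is in the notch (its nose centre under 36.7 mm from the knob's axis); knob and batten are at rest (all of step 2 and linear speed of batten below 0.01 m/s and angular speed of cam_knob below 0.05 rad/s); the robot touches nothing.
It fails at once if the knob is forced against the pawl (more than 25 N between pawl and cam) (contact force between pawl and cam_knob above 25 N).
It fails at once if a bystander is disturbed (moved more than 20 mm) (distance of any of tin, offcut, hammer from where it was at the start of the episode above 0.02 m).
It also fails if it takes over 72 s, if anything falls off the work surface, if the arm or the gripper's body presses on something with over 40 N, if the wrist force passes 120 N, or if a joint passes its speed limit or range.

## Working session

There is one attempt and no reset: what is moved stays moved. The work goes in short steps, each a Python script; the robot and the scene stay as the last script left them, time stands still between calls to the robot, and variables do not carry over. Pictures are saved under pics/ and viewed, at most 10 in all, crops included, and the job is handed in when it is done.

```bash
ls; mkdir -p pics; python3 - <<'E'
from rig import r, open_gripper, grasp, eyes
import cv2, numpy as np
a=eyes.grab_frame("scene"); b=eyes.grab_frame("side")
cv2.imwrite("pics/scene.png",a); cv2.imwrite("pics/side.png",b)
for n in("scene","side","wrist"): print(eyes.get_calibration(n))
print(r.get_time(), r.get_ee_rot(), r.get_width())
E
```

```text
pics
{'fovy': 49.5697773946191, 'cx': 276.4975157668689, 'cy': 209.06244629547328, 'rvec': array([ 0.98182891,  2.59732882, -0.85975224]), 'tvec': array([ 346.57789138, -221.15077099, 1346.20883628])}
{'fovy': 45.85151051919198, 'cx': 280.0832712987456, 'cy': 208.4268798437988, 'rvec': array([ 2.27188658, -0.33854893,  0.17366623]), 'tvec': array([-483.82089673,  139.09227133, 1264.39788584])}
{'fovy': 68.43740209760918, 'cx': 280.58580709402503, 'cy': 208.1324909451329, 'rvec': array([-2.36429193, -1.69867722, -0.2332297 ]), 'tvec': array([-549.74989851,  -31.26103717,  390.24851893])}
0.1 [-2.90966731e-04  1.61685502e-01  9.86842008e-01 -7.51035198e-04] 0.9983462810278465
```

View pics/scene.png

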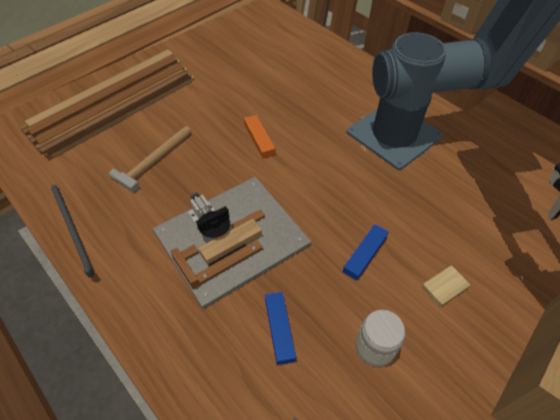

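View pics/side.png

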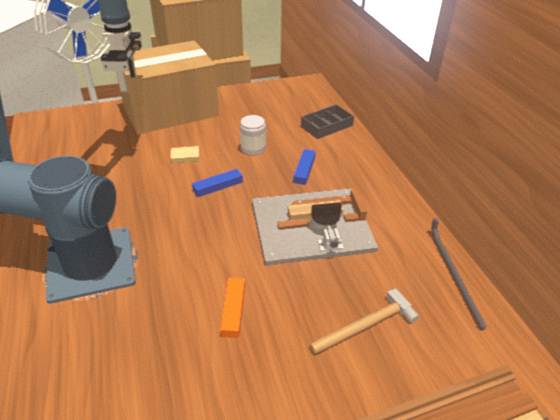

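The scene view shows the jig at about (232,240), corners (155,235), (255,182), (310,240) and (208,298). The end stop is near (185,265), the knob (213,222), and the pawl (200,207). The natural-wood batten in the channel at (232,242) is the one meant. The blue bars at (366,251) and (280,327) and the orange bar at (259,135) are look-alikes lying off the jig.

```bash
cat > h.py <<'E'
from rig import r, open_gripper, grasp, eyes
import cv2, numpy as np
from scipy.spatial.transform import Rotation as R
def K(c):
    f=210/np.tan(np.radians(c["fovy"])/2); return np.array([[f,0,c["cx"]],[0,f,c["cy"]],[0,0,1.]])
def cast(c,px,z):
    px=np.atleast_2d(np.array(px,float)); M=R.from_rotvec(c["rvec"]).as_matrix(); o=-M.T@c["tvec"]
    d=(np.linalg.inv(K(c))@np.c_[px,np.ones(len(px))].T).T@M
    return o+d*((z-o[2])/d[:,2])[:,None]
def proj(c,P):
    return cv2.projectPoints(np.array(P,float).reshape(-1,3),c["rvec"],c["tvec"],K(c),None)[0][:,0]
def down(yaw):  # tool z down, tool x at world angle yaw
    q=(R.from_euler("z",yaw)*R.from_euler("x",np.pi)).as_quat(); return np.r_[q[3],q[:3]]
E
cat > a.py <<'E'
from h import *
c=eyes.get_calibration("scene"); im=cv2.imread("pics/scene.png")
hsv=cv2.cvtColor(im,cv2.COLOR_BGR2HSV)
m=((hsv[...,1]<60)&(hsv[...,2]>70)&(hsv[...,2]<200)).astype(np.uint8)*255
w=np.zeros_like(m); w[170:310,145:320]=255; m&=w
m=cv2.morphologyEx(m,cv2.MORPH_OPEN,np.ones((3,3)))
cs=max(cv2.findContours(m,0,2)[0],key=cv2.contourArea)
P=cast(c,cs[:,0],18)[:,:2].astype(np.float32)
rect=cv2.minAreaRect(P); print(rect, cv2.boxPoints(rect))
# jig axes: +x toward the end-stop pixel
b=cv2.boxPoints(rect)
e=[b[1]-b[0],b[2]-b[1]]; L=max(e,key=np.linalg.norm); ux=L/np.linalg.norm(L)
stop=cast(c,(185,265),45)[0,:2]; 
if (stop-rect[0])@ux<0: ux=-ux
uy=np.array([-ux[1],ux[0]]); o=np.array(rect[0])+25*uy
print("jig origin",o,"yaw",np.arctan2(ux[1],ux[0]))
for n,p in dict(knob=(213,222),tin=(380,345),ham=(155,158)).items(): print(n,cast(c,p,50)[0])
E
python3 a.py
```

```text
((587.5233154296875, -38.91087341308594), (284.2177429199219, 299.6871337890625), 82.91129302978516) [[ 421.28802 -161.44193]
 [ 718.6845  -198.42508]
 [ 753.7586    83.62018]
 [ 456.36212  120.60333]]
jig origin [590.60846162 -14.10196686] yaw -0.12372124
knob [609.95097456 -64.84752247  50.        ]
tin [539.88769025 397.36659801  50.        ]
ham [ 600.57777675 -333.69153327   50.        ]
```

```bash
cat > b.py <<'E'
from h import *
c=eyes.get_calibration("wrist"); M=R.from_rotvec(c["rvec"]).as_matrix(); p=r.get_eef_pos(); q=r.get_ee_rot()
T=R.from_quat([q[1],q[2],q[3],q[0]]).as_matrix()
off=T.T@(-M.T@c["tvec"]-p); print("cam in tool",off, "view in tool",T.T@M[2])
best=None
for yaw in (-0.124,np.pi-0.124):
    j=r.ik([560,-20,300],down(yaw)); print(yaw,j)
    j=r.ik([520,-20,30],down(yaw)); print(yaw,j)
    for d in (0,.6,1.2,1.8,2.2):
      k=r.ik([612,-65,75],down(yaw-d)); print("  ",d,None if k is None else np.round(k,2))
E
python3 b.py
```

```text
cam in tool [ 7.49277804e+01 -1.28919137e-01 -1.93744632e+02] view in tool [-0.26954776  0.00174473  0.96298544]
-0.124 [-2.34741871e-01  2.30001651e-01  1.31189948e+00 -4.44089210e-16
  1.59969152e+00  1.46005446e+00]
-0.124 [-2.53004594e-01  3.74266488e-01  1.81170013e+00 -4.44089210e-16
  9.55626040e-01  1.44179173e+00]
   0 [-0.29  0.47  1.52 -0.    1.15  1.41]
   0.6 [-0.29  0.47  1.52 -0.    1.15  2.01]
   1.2 [-0.29  0.47  1.52 -0.    1.15  2.61]
   1.8 [-0.29  0.47  1.52 -0.    1.15 -3.08]
   2.2 [-0.29  0.47  1.52  0.    1.15 -2.68]
3.017592653589793 [-0.23474187  0.23000165  1.31189948  0.          1.59969152 -1.6815382 ]
3.017592653589793 [-0.25300459  0.37426649  1.81170013  0.          0.95562604 -1.69980092]
   0 [-0.29  0.47  1.52  0.    1.15 -1.73]
   0.6 [-0.29  0.47  1.52  0.    1.15 -1.13]
   1.2 [-0.29  0.47  1.52  0.    1.15 -0.53]
   1.8 [-0.29  0.47  1.52 -0.    1.15  0.07]
   2.2 [-0.29  0.47  1.52 -0.    1.15  0.47]
```

```bash
python3 - <<'E'
from h import *
r.goto([530,-35,260],down(np.pi-0.124))
r.sleep(0.3)
c=eyes.get_calibration("wrist"); im=eyes.grab_frame("wrist")
np.save("c1.npy",c,allow_pickle=True); cv2.imwrite("pics/w1.png",im); print(r.get_time())
E
```

```text
2.8083
```

View pics/w1.png

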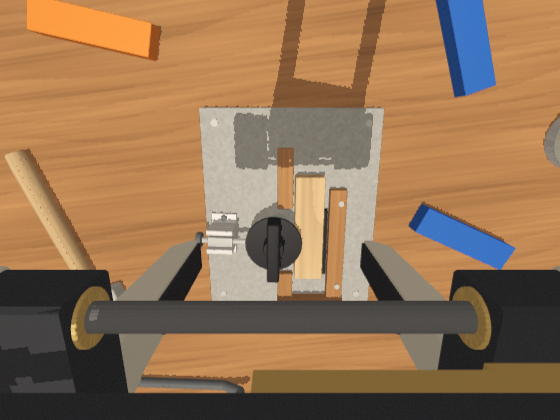

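The wrist view, with its top towards the robot, shows the jig's near edge from (201,108) to (383,108). The natural batten lies in the channel, its rear end at about (310,177). The knob is at (273,243), the pawl and its tail at the left, (202,238), and the end stop at (300,297).

```bash
python3 - <<'E'
from h import *
c=np.load("c1.npy",allow_pickle=True).item(); im=cv2.imread("pics/w1.png")
A,B,C,D=cast(c,[(201,108),(383,108),(206.5,205),(370.5,290)],18)[:,:2]
print(np.linalg.norm(B-A))
uy=(B-A)/np.linalg.norm(B-A); ux=np.array([uy[1],-uy[0]])
yaw=np.arctan2(ux[1],ux[0]); o=(A+B)/2+150*ux+25*uy
print("origin",o,"yaw",yaw, "left edge dir",np.arctan2(*(C-A)[::-1]), "right", np.arctan2(*(D-B)[::-1]))
J=np.c_[ux,uy]
f=lambda px,z:(cast(c,px,z)[0,:2]-o)@J
print("batten rear corners",f((296,177),46),f((325,177),46))
print("fence near end",f((330,189),32),f((347,189),32),"guide near",f((278,149),30),f((293,149),30))
b0=f((273,218),95);b1=f((273,282),95)
print("bar ends",b0,b1,np.arctan2(*(b1-b0)[::-1]))
print("tail",f((200,240),53))
z=cv2.resize(im[95:310,190:400],None,fx=2.8,fy=2.8,interpolation=cv2.INTER_CUBIC); cv2.imwrite("pics/w1z.png",z)
np.save("jig.npy",np.r_[o,yaw])
E
```

```text
244.51914835423207
origin [592.08951995  -0.88329689] yaw -0.12314379873140892 left edge dir -0.13319024617296613 right -0.10584954708293369
batten rear corners [-61.26084529 -19.88065995] [-61.24769732  18.80533584]
fence near end [-41.90056145  28.49072798] [-41.89099866  52.2055299 ] guide near [-96.72493249 -43.90814237] [-96.72093409 -23.61968271]
bar ends [-19.41196554 -49.7529954 ] [ 67.31053983 -50.33338403] -0.00669238001447417
tail [  25.74210201 -152.24751518]
```

View pics/w1z.png

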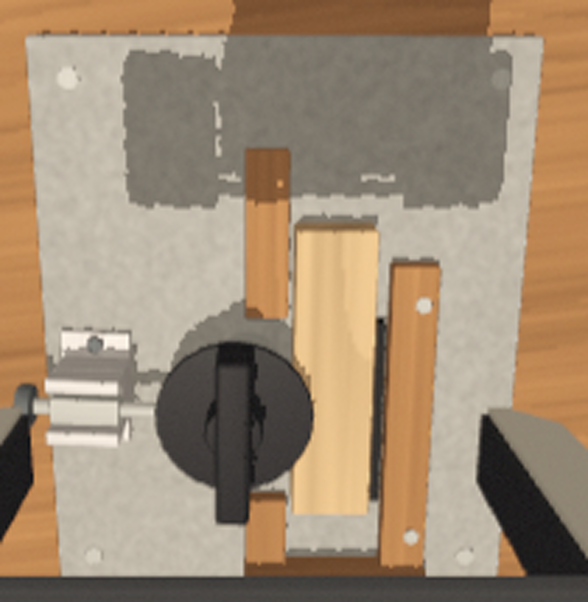

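```bash
cat >> h.py <<'E'
_j=np.load("jig.npy"); YAW=_j[2]; _J=np.array([[np.cos(YAW),-np.sin(YAW)],[np.sin(YAW),np.cos(YAW)]]); O=_j[:2]+_J@[-1,-1.6]
def W(x,y,z): return np.r_[O+_J@[x,y],z]
def inj(p): return np.r_[(np.asarray(p)[:2]-O)@_J,p[2]]
Q0=down(np.pi+YAW)
E
python3 - <<'E'
from h import *
grasp(10); r.goto(W(-90,0,110),Q0); r.move_l(W(-90,0,33),rate=100)
f0=r.get_ft_force()
hit=r.move_l(W(-18,0,33),rate=35,guard=6)
print(hit,inj(r.get_eef_pos()),r.get_ft_force()-f0,r.get_time())
r.sleep(.3); print(r.get_ft_force()-f0)
c=eyes.get_calibration("wrist"); cv2.imwrite("pics/w2.png",eyes.grab_frame("wrist")); cv2.imwrite("pics/s2.png",cv2.resize(eyes.grab_frame("scene")[170:310,145:320],None,fx=4,fy=4)) 
E
```

```text
False [-1.81242452e+01  3.26784511e-02  3.30150178e+01] [-0.10951862  0.44414643  0.74179969] 8.0667
[-0.38095257 -0.13619848  0.52525566]
```

View pics/s2.png

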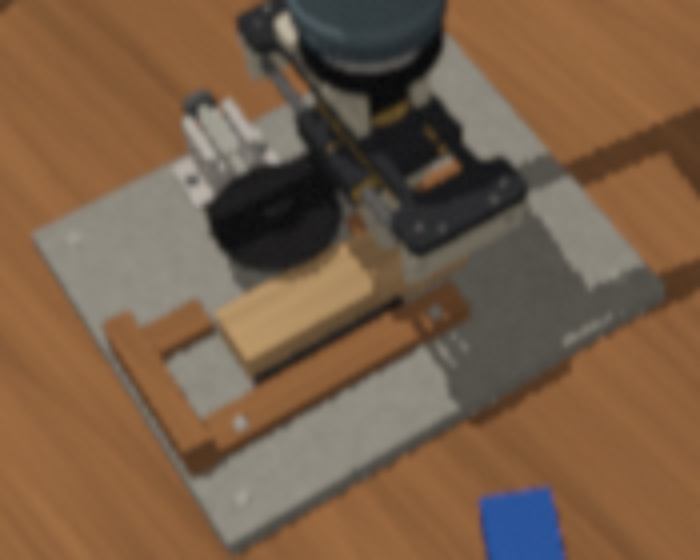

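```bash
python3 - <<'E'
from h import *
c=eyes.get_calibration("scene"); k=lambda p:((proj(c,p)-[145,170])*4).round().tolist()
print("tcp",k(r.get_eef_pos()),"width",r.get_width())
print("stop top",k([W(130,0,52),W(130,-22,18)]),"fence",k([W(-40,30,32),W(130,54,32)]),"jig cor",k([W(150,100,18),W(-150,100,18),W(150,-150,18)]))
print("front batten if front x=90,125:",k([W(90,20,46),W(90,-20,46),W(125,20,46),W(125,-20,46)]))
print("cast front corners",[inj(cast(c,np.array(p)/4+[145,170],46)[0]) for p in((250,350),(215,315))])
c1=np.load("c1.npy",allow_pickle=True).item()
print("w1 front",[inj(cast(c1,(190+a/2.8,95+b/2.8),46)[0]) for a,b in((292,513),(367,514),(297,227))], "stop",inj(cast(c1,(190+330/2.8,95+552/2.8),35)[0]))
E
```

```text
tcp [[390.0, 258.0]] width 0.004381363736053342
stop top [[164.0, 362.0], [155.0, 365.0]] fence [[448.0, 276.0], [215.0, 450.0]] jig cor [[227.0, 544.0], [665.0, 284.0], [28.0, 231.0]]
front batten if front x=90,125: [[245.0, 359.0], [211.0, 309.0], [190.0, 389.0], [157.0, 338.0]]
cast front corners [array([85.0178187, 16.5617697, 46.       ]), array([ 90.17328523, -15.13619757,  46.        ])]
w1 front [array([ 89.44899432, -18.78431068,  46.        ]), array([90.06550807, 20.47328861, 46.        ]), array([-61.51059097, -18.20222209,  46.        ])] stop [118.98013762   2.74883694  35.        ]
```

View pics/w2.png

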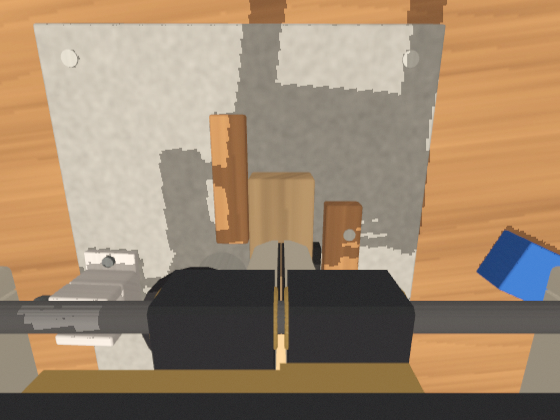

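```bash
python3 - <<'E'
from h import *
c=eyes.get_calibration("wrist"); p=r.get_eef_pos()
print("tcp px",proj(c,p), "z+13",proj(c,p+[0,0,13]),"z+30",proj(c,p+[0,0,30]))
print("rear batten cast",inj(cast(c,(248,177),46)[0]),inj(cast(c,(313,177),46)[0]),"at z18",inj(cast(c,(280,177),18)[0]))
print("fence",inj(cast(c,(325,204),32)[0]),"guide",inj(cast(c,(246,115),30)[0]),"jig edge",inj(cast(c,(36,24),18)[0]),inj(cast(c,(444,24),18)[0]))
print(r.get_ft_force(),r.get_joint_positions())
im=eyes.grab_frame("wrist"); s=eyes.grab_frame("side")
a=cv2.resize(im[150:330,190:370],None,fx=3,fy=3); b=cv2.resize(s[180:270,240:380],None,fx=4,fy=4)
h=np.zeros((540,800,3),np.uint8); h[:,:400]=a[:,70:470]; h[:360,400:]=b[:,60:460]; cv2.imwrite("pics/c2.png",h)
E
```

```text
tcp px [[280.16380229 237.77660624]] z+13 [[280.16858777 245.26342299]] z+30 [[280.17586188 256.64367823]]
rear batten cast [-61.41291814 -19.00927276  46.        ] [-61.40491482  19.41820706  46.        ] at z18 [-56.52246653  -0.10430621  18.        ]
fence [-41.16097993  29.26348938  32.        ] guide [-96.82100918 -20.82388734  30.        ] jig edge [-149.40640777 -146.67695839   18.        ] [-149.52437548   98.66113666   18.        ]
[ 0.02799224 -0.57365972 -0.31246162] [-1.94842036e-01  4.49473523e-01  1.67716819e+00  4.92721795e-06
  1.01500735e+00 -1.64246417e+00]
```

View pics/c2.png

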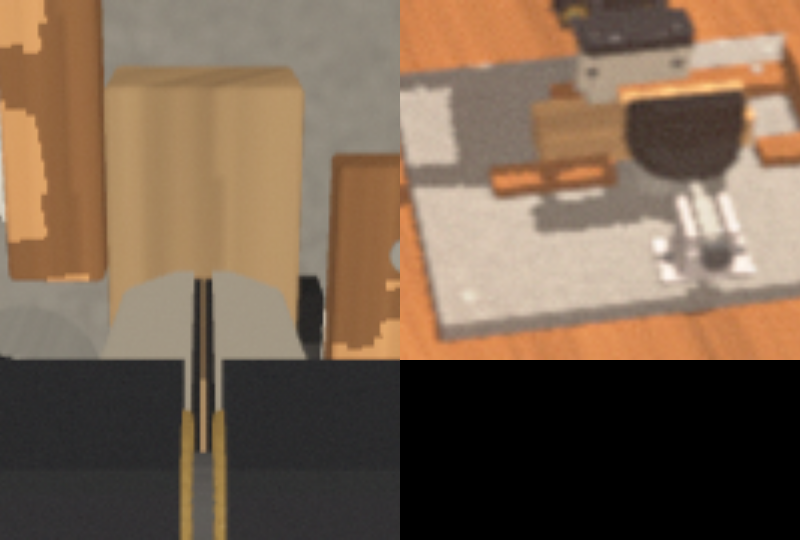

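The tips are over the batten at jig x = -18, yet there was no contact and the batten is unmoved. I'll probe downward lightly to find the real height.

```bash
python3 - <<'E'
from h import *
p=r.get_eef_pos()
h=r.move_l(p-[0,0,12],rate=15,guard=4); print(h,r.get_eef_pos(),inj(r.get_eef_pos()),r.get_ft_force(),r.get_width())
r.move_l(r.get_eef_pos()*[1,1,0]+[0,0,60],rate=60)
im=eyes.grab_frame("wrist"); cv2.imwrite("pics/w3.png",im)
E
```

```text
False [ 5.73110451e+02 -1.53794304e-01  2.10811076e+01] [-1.79249549e+01 -7.27391200e-03  2.10811076e+01] [ 0.59183972 -0.26918732 -0.63930907] 0.0040651615738818625
```

```bash
python3 - <<'E'
from h import *
for x,y in ((-122,20),(-50,0)):
    r.move_l(W(x,y,75),rate=120); f0=r.get_ft_force()
    try:
        h=r.move_l(W(x,y,10),rate=20,guard=4); 
    except r.MotionError as e: print(e)
    print(x,h,inj(r.get_eef_pos()),r.get_ft_force()-f0)
    r.move_l(W(x,y,75),rate=120)
print(r.get_time(), r.get_width())
E
```

```text
-122 False [-121.95252544   20.00585928   10.05765809] [0.13933482 0.3157947  0.83701313]
-50 True [-4.99725348e+01 -3.47401288e-03  1.90101662e+01] [0.371435   0.3687674  4.56755185]
19.3333 0.00902946175578921
```

The probe shows the real tips about 27 mm above the reported TCP: contact with the batten's top, at 46 mm, came at a reading of 19. I'll correct for that and push again.

```bash
echo 'ZO=-27  # reported minus true tip height' >> h.py; python3 - <<'E'
from h import *
r.move_l(W(-88,0,75),rate=150); r.move_l(W(-88,0,34+ZO),rate=80)
f0=r.get_ft_force(); x=-88; hit=r.move_l(W(-15,0,34+ZO),rate=35,guard=5)
print(hit,inj(r.get_eef_pos()),r.get_ft_force()-f0)
r.sleep(.2);print(r.get_ft_force()-f0)
cv2.imwrite("pics/s4.png",cv2.resize(eyes.grab_frame("scene")[170:310,145:320],None,fx=4,fy=4)); print(r.get_time())
E
```

```text
True [-3.00048789e+01  2.83049776e-02  6.34160306e+00] [-0.74796782 -1.67644138  0.43812971]
[ 0.2858605   0.61465603 -0.76114432]
22.4917
```

View pics/s4.png

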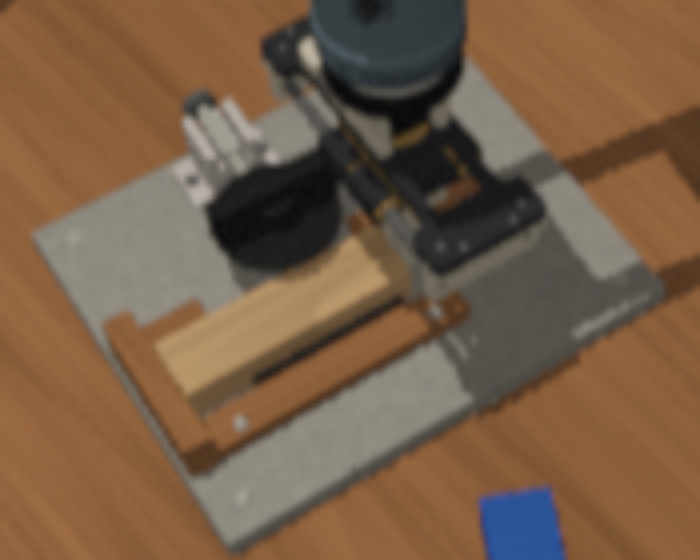

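The batten now sits at or almost against the stop: its front corners in the crop are at about (190,398) and (157,345). I'll press once more to confirm.

```bash
python3 - <<'E'
from h import *
f0=r.get_ft_force()
for i in range(4):
    x=inj(r.get_eef_pos())[0]
    hit=r.move_l(W(x+6,0,34+ZO),rate=10,guard=8)
    print(hit,inj(r.get_eef_pos()),r.get_ft_force()-f0)
    if hit: break
r.sleep(.4); print(inj(r.get_eef_pos()),r.get_ft_force()-f0)
c=eyes.get_calibration("scene"); print(r.get_time())
E
```

```text
True [-30.26579991   0.16164678   5.69663383] [0.34323393 1.03437988 0.45651402]
[-30.93322429   0.20766386   5.26581359] [-0.38584994  0.10167433  0.05961922]
23.3167
```

```bash
python3 - <<'E'
from h import *
c=np.load("c1.npy",allow_pickle=True).item()
z=lambda a,b:(190+a/2.8,95+b/2.8)
for zz in (85,95): 
  b0,b1=[inj(cast(c,z(*p),zz)[0]) for p in((235,362),(232,522))]; print("bar",b0,b1,np.arctan2(*(b1-b0)[1::-1]))
for n,p,h in(("block inner",(132,410),62),("block outer",(48,410),62),("tail",(22,402),53),("skirtL",(155,412),60),("skirtR",(313,412),60),("skirt far",(225,488),60)): print(n,inj(cast(c,z(*p),h)[0]))
r.move_l(W(-31,0,90),rate=150); r.move_l(W(-60,-20,140),rate=200); r.sleep(.2)
c2=eyes.get_calibration("wrist"); im=eyes.grab_frame("wrist"); np.save("c4.npy",c2,allow_pickle=True)
cv2.imwrite("pics/w4.png",im); open_gripper(); print(r.get_time())
cv2.imwrite("pics/w4o.png",eyes.grab_frame("wrist"))
E
```

```text
bar [ -6.97187402 -47.28171524  85.        ] [ 73.03283864 -49.17547759  85.        ] -0.023666215569191323
bar [-10.34662538 -47.07009764  95.        ] [ 67.48831328 -48.91250006  95.        ] -0.02366621556919126
block inner [ 25.29979453 -97.87254293  62.        ]
block outer [  25.27141316 -138.6015019    62.        ]
tail [  24.62359571 -153.46576296   53.        ]
skirtL [ 27.15261205 -86.99164431  60.        ]
skirtR [27.20665854 -9.8962913  60.        ]
skirt far [ 67.95234879 -53.20842085  60.        ]
26.2167
```

View pics/w4o.png

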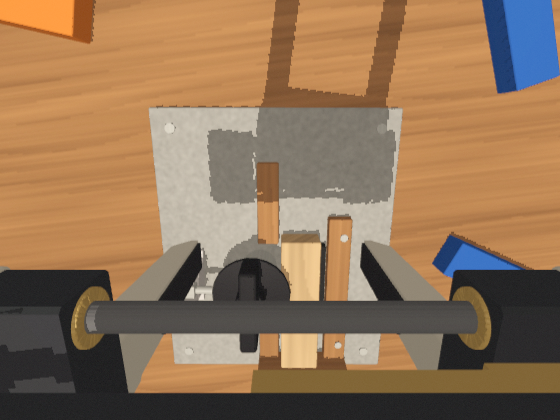

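```bash
python3 - <<'E'
from h import *
q=down(np.pi+YAW-0.024)
r.goto(W(29.5,-48.5,125+ZO),q); f0=r.get_ft_force(); t0=r.get_torque()
h=r.move_l(W(29.5,-48.5,70+ZO),rate=45,guard=4); r.sleep(.1); print(h,inj(r.get_eef_pos()),r.get_ft_force()-f0)
if not h:
    f0=r.get_ft_force(); t0=r.get_torque(); np.save("t0.npy",t0)
    grasp(40); r.sleep(.2); print(r.get_width()*93,r.get_gripper_force(),r.get_ft_force()-f0,r.get_torque()-t0,inj(r.get_eef_pos()))
print(r.get_joint_positions().round(3) if hasattr(r.get_joint_positions(),'round') else r.get_joint_positions(),r.get_time())
E
```

```text
False [ 29.77079864 -48.54763848  43.37221291] [ 0.71026536  1.60336685 -0.17573164]
26.487372218868543 39.99995827674866 [-0.90325899 -5.90523099  0.17328743] [-1.01556565  0.29503181 -0.07858521] [ 29.48786176 -49.29494691  43.00156412]
[-2.690e-01  5.040e-01  1.553e+00 -1.000e-03  1.084e+00 -1.692e+00] 29.4833
```

```bash
cat > turn.py <<'E'
from h import *
import sys
t0=np.load("t0.npy")[2]
def step(d):
    j=np.array(r.get_joint_positions()) if not hasattr(step,"j") else step.j
    j=j.copy(); j[5]+=d; r.move_joints(j); step.j=j
    return np.mean([(r.sleep(.02),r.get_torque()[2])[1] for _ in range(4)])-t0
def run(n,d=.03,dip=.12,hi=.45):
    H=[]; s=r.get_joint_positions()[5]
    for i in range(n):
        m=step(d); H.append(m); print(f"{r.get_joint_positions()[5]:.3f}:{m:+.2f}",end=" ")
        if m>hi or (len(H)>4 and np.median(H[-6:-1])-m>dip): print("STOP"); break
    print("\nF",r.get_ft_force().round(1),"t",r.get_time(),"w",r.get_width())
E
python3 - <<'E'
from turn import *
r.move_l(r.get_eef_pos(),rate=20); print(r.get_ft_force(),r.get_torque()-np.load("t0.npy"),r.get_time())
run(15)
E
```

```text
[-0.4035069  -2.74655523 -0.46932314] [-0.58389803  0.15064866 -0.10167665] 29.7333
-1.664:-0.12 -1.634:-0.07 -1.604:-0.15 -1.574:-0.15 -1.544:-0.12 -1.514:-0.16 -1.484:-0.18 -1.454:-0.13 -1.424:-0.12 -1.394:-0.14 -1.364:-0.14 -1.334:-0.09 -1.304:-0.06 -1.274:-0.13 -1.244:-0.11 
F [-0.5 -1.1  1.3] t 34.4833 w 0.2877234134074558
```

```bash
python3 - <<'E'
from turn import *
run(14,d=.04)
E
```

```text
-1.206:-0.11 -1.166:-0.08 -1.126:-0.12 -1.086:-0.06 -1.046:+0.01 -1.006:-0.01 -0.966:-0.08 -0.926:+0.01 -0.886:+0.02 -0.846:-0.02 -0.806:-0.18 STOP

F [-1.5 -1.8  0.9] t 37.9667 w 0.28688501527095467
```

```bash
python3 - <<'E'
from turn import *
run(5,d=.03,dip=9,hi=.12)
E
```

```text
-0.777:-0.21 -0.747:-0.22 -0.717:-0.26 -0.687:-0.13 -0.657:-0.00 
F [-0.9 -2.7  1.1] t 39.55 w 0.28744225045118715
```

```bash
python3 - <<'E'
from turn import *
run(3,d=.03,dip=9,hi=.15)
s=eyes.grab_frame("side"); w=eyes.grab_frame("wrist"); c=eyes.get_calibration("side")
print(proj(c,W(30,-150,53)))
a=cv2.resize(s[205:265,290:370],None,fx=5,fy=5,interpolation=2)   # 400x300
b=cv2.resize(eyes.grab_frame("scene")[185:245,175:255],None,fx=5,fy=5,interpolation=2)
cv2.imwrite("pics/now.png",np.vstack([np.hstack([a,b]),np.hstack([cv2.resize(w,(400,300)),np.zeros((300,400,3),np.uint8)])]))
E
```

```text
-0.628:+0.02 -0.598:-0.00 -0.568:+0.02 
F [-0.8 -2.3  0.5] t 40.5 w 0.29332469776546843
[[334.47228106 242.07735334]]
```

View pics/now.png

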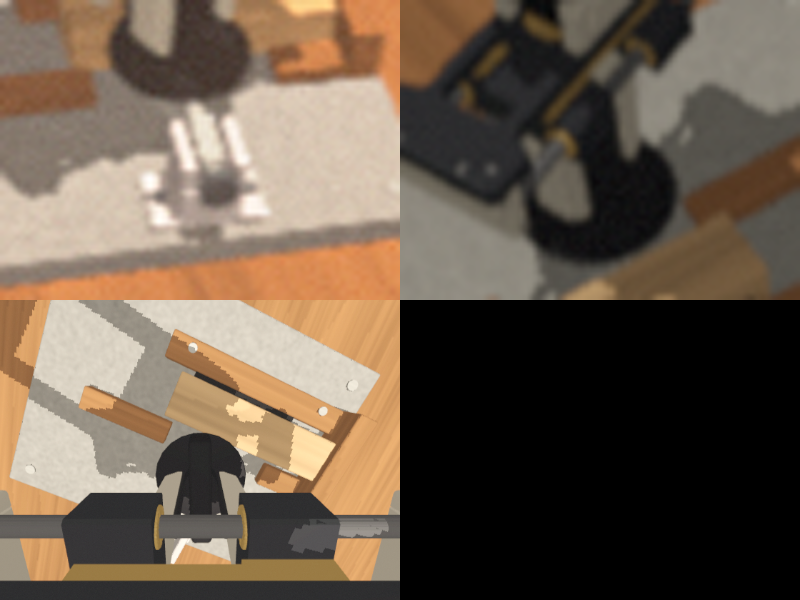

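The gripper holds the bar, which has turned with it. The moment rose, dipped for about 0.2 rad and is now flat, so the pawl is in the play of the notch. I'll release, rise and measure.

```bash
python3 - <<'E'
from h import *
open_gripper(); r.sleep(.2)
p=r.get_eef_pos(); r.move_l(p+[0,0,110],rate=120)
r.goto(W(-60,-20,160),Q0); r.sleep(.3)
c=eyes.get_calibration("wrist"); im=eyes.grab_frame("wrist"); np.save("c5.npy",c,allow_pickle=True); cv2.imwrite("pics/w5.png",im)
cs=eyes.get_calibration("scene"); s=eyes.grab_frame("scene"); cv2.imwrite("pics/s5.png",s); cv2.imwrite("pics/d5.png",eyes.grab_frame("side"))
# batten/jig step profile along channel centre: brightness of wrist pixels by jig x (rear end), scene (front end)
def prof(c,im,xs,y,z):
    px=proj(c,[W(x,y,z) for x in xs]).astype(np.float32)
    g=im.astype(np.float32); return cv2.remap(g,px[:,0].reshape(1,-1),px[:,1].reshape(1,-1),1)[0]
xs=np.arange(-32,-8,2); print("wrist rear",[(x,*v.astype(int)) for x,v in zip(xs.tolist(),prof(c,im,xs,0,46))])
xs=np.arange(118,140,2); print("scene front",[(x,*v.astype(int)) for x,v in zip(xs.tolist(),prof(cs,s,xs,5,46))])
ys=np.arange(-160,-90,2)
for n,cc,i in(("w1",np.load("c1.npy",allow_pickle=True).item(),cv2.imread("pics/w1.png")),("w5",c,im)):
    px=proj(cc,[W(26,y,53) for y in ys]).astype(np.float32)
    print(n,cv2.remap(cv2.cvtColor(i,6),px[:,0].reshape(1,-1),px[:,1].reshape(1,-1),1)[0].tolist())
for n in("side",):
    cc=eyes.get_calibration(n); print(proj(cc,W(26,-152,53)))
print(r.get_time())
E
```

```text
wrist rear [(-32, np.int64(117), np.int64(129), np.int64(136)), (-30, np.int64(110), np.int64(124), np.int64(135)), (-28, np.int64(75), np.int64(108), np.int64(137)), (-26, np.int64(75), np.int64(110), np.int64(141)), (-24, np.int64(70), np.int64(104), np.int64(132)), (-22, np.int64(67), np.int64(99), np.int64(127)), (-20, np.int64(99), np.int64(143), np.int64(178)), (-18, np.int64(138), np.int64(191), np.int64(228)), (-16, np.int64(138), np.int64(190), np.int64(228)), (-14, np.int64(137), np.int64(190), np.int64(228)), (-12, np.int64(138), np.int64(191), np.int64(229)), (-10, np.int64(139), np.int64(192), np.int64(230))]
scene front [(118, np.int64(102), np.int64(146), np.int64(179)), (120, np.int64(102), np.int64(146), np.int64(179)), (122, np.int64(103), np.int64(147), np.int64(180)), (124, np.int64(103), np.int64(147), np.int64(180)), (126, np.int64(104), np.int64(147), np.int64(180)), (128, np.int64(93), np.int64(135), np.int64(168)), (130, np.int64(74), np.int64(112), np.int64(149)), (132, np.int64(59), np.int64(95), np.int64(137)), (134, np.int64(57), np.int64(93), np.int64(137)), (136, np.int64(57), np.int64(95), np.int64(139)), (138, np.int64(59), np.int64(97), np.int64(141))]
w1 [138, 123, 123, 120, 115, 81, 185, 200, 199, 194, 201, 213, 213, 213, 213, 213, 214, 214, 215, 216, 216, 216, 216, 216, 216, 216, 218, 150, 171, 175, 173, 171, 170, 169, 166]
w5 [136, 136, 137, 137, 136, 137, 137, 137, 136, 136, 136, 133, 121, 49, 33, 30, 28, 27, 29, 30, 30, 29, 29, 26, 32, 177, 207, 203, 194, 125, 167, 169, 168, 167, 165]
[[333.14778088 242.81495504]]
44.55
```

```bash
python3 - <<'E'
from h import *
r.goto(W(85,-130,150),Q0); r.sleep(.3)
c=eyes.get_calibration("wrist"); im=eyes.grab_frame("wrist"); g=cv2.cvtColor(im,6)
cv2.imwrite("pics/w6.png",im)
print(proj(c,W(26,-152,53)))
ys=np.arange(-166,-124,1.)
for x in (15,18,21,24,27,30,33,36):
    px=proj(c,[W(x,y,53) for y in ys]).astype(np.float32)
    print(x,cv2.remap(g,px[:,0].reshape(1,-1),px[:,1].reshape(1,-1),1)[0].tolist())
print(r.get_time())
E
```

```text
[[255.22623874 139.84299911]]
15 [83, 83, 84, 84, 84, 84, 85, 86, 85, 85, 87, 88, 88, 88, 86, 79, 76, 75, 78, 84, 88, 92, 110, 123, 125, 122, 146, 153, 154, 154, 155, 156, 156, 156, 156, 156, 158, 159, 160, 160, 161, 162]
18 [92, 93, 94, 94, 94, 96, 96, 96, 96, 97, 98, 99, 99, 98, 82, 78, 79, 76, 75, 76, 76, 74, 77, 115, 124, 125, 134, 156, 164, 165, 165, 165, 166, 165, 164, 166, 165, 164, 164, 163, 164, 164]
21 [98, 96, 97, 96, 96, 95, 95, 95, 95, 95, 95, 95, 94, 95, 77, 79, 80, 81, 81, 82, 80, 75, 69, 118, 125, 126, 139, 158, 164, 164, 164, 151, 147, 148, 147, 149, 148, 147, 145, 144, 143, 143]
24 [90, 90, 92, 90, 90, 90, 89, 90, 91, 91, 91, 90, 90, 88, 79, 79, 79, 80, 80, 80, 81, 73, 117, 142, 144, 144, 143, 143, 142, 143, 142, 141, 144, 147, 147, 147, 147, 147, 148, 148, 148, 148]
27 [93, 92, 93, 92, 93, 93, 94, 94, 95, 94, 94, 95, 94, 86, 77, 79, 80, 79, 80, 81, 79, 71, 131, 138, 140, 141, 141, 142, 142, 142, 141, 142, 145, 146, 147, 146, 147, 147, 147, 147, 147, 146]
30 [92, 93, 92, 92, 93, 92, 91, 91, 91, 91, 90, 91, 90, 81, 76, 76, 75, 75, 76, 76, 77, 68, 91, 122, 123, 125, 141, 144, 141, 141, 135, 136, 141, 142, 142, 142, 142, 143, 143, 143, 143, 142]
33 [90, 90, 91, 90, 90, 90, 90, 90, 90, 90, 89, 91, 90, 83, 71, 70, 71, 71, 71, 71, 72, 66, 104, 126, 125, 128, 152, 159, 160, 160, 158, 153, 144, 142, 143, 144, 144, 144, 144, 142, 141, 143]
36 [90, 91, 90, 90, 90, 91, 91, 93, 91, 92, 92, 92, 92, 89, 79, 73, 73, 73, 73, 74, 75, 95, 126, 129, 130, 131, 137, 138, 138, 138, 137, 139, 141, 141, 140, 140, 141, 144, 145, 145, 146, 146]
45.6583
```

The batten's ends measure at about x = -20 and 130, so it is home. The tail gap measures about 3 mm, so the pawl is in the notch.

```bash
python3 -c "
from rig import r
print(r.finish_job())"
```

```text
the job is handed in; nothing more can be done
None
```

The job is handed in: by my camera checks the batten is home against the stop, clamped, with the pawl in the cam's notch and the gripper clear; the judge's verdict was not shown, and I did not measure the clamping force or re-check the bystanders.

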